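# Find the spacer that fits the icon frame

## Robot

A 6-joint arm with a two-finger parallel gripper is mounted at the origin on the work surface. World frame = base frame: x ahead of the robot, y to its left, z up, the work surface at z = 0. Lengths are in m, angles in rad, forces in N, time in s.
With the tool pointing down it reaches from about 0.35 to 0.85 m from the base axis. Payload 8.1 kg.
Tool frame: the origin (TCP) lies at the centre of the arm's flange, where the gripper is bolted on; the fingertips stand 186 mm ahead of it and the grasp point (between the pads) lies 167 mm ahead of it; z points along the fingers, y is the line along which they close (so a half turn about z gives the same grasp; the last joint's range is limited). The gripper opens to 93 mm and grips with 3 to 60 N. Pads are 15 mm wide; open, the fingers measure 128 mm over their backs; the gripper's body (75 mm by 188 mm) begins 65 mm behind the grasp point.
Start: joints at [-0.085, 0.13, 1.488, -0, 1.523, -0.085], TCP at [0.6, 0, 0.405] pointing down, gripper open.
Joint ranges: [-2.96, 2.96], [-0.89, 2.26], [0.02, 2.5], [-1.34, 4.48], [0, 2.73], [-2.66, 2.66]. Speed limits (rad/s): [2.39, 2.39, 2.79, 3.14, 3.14, 3.14].

## Interface

Orientations are given as a rotation vector (axis times angle).
In Python, from plant import read_state, read_camera, camera_params, robot gives the robot as it stands.
- The arm moves only by the tool carry_out, never from a script. Its argument "targets" is a list of rows, each an object of numbers: "hand": the opening in per cent of the stroke, from 0 (shut) to 100 (fully open); "x", "y", "z": the shift along the tool's x, y, z in m; "ax", "ay", "az": the turn, a rotation vector about the tool's x, y, z in rad. In form: [{"hand": .., "x": .., "y": .., "z": .., "ax": .., "ay": .., "az": ..}, ...]. A call has 1 to 8 rows; each row is the pose to reach, as a shift and turn from the pose commanded when the call began, along the tool's axes at that moment; what a row does not reach only later rows make up. A row lasts 1/8 s, in which the tool goes at most 62.5 mm and 10.7 degrees, less where a joint would pass 70% of its speed; a pose out of reach is approached as far as the arm can. A call with a gripper value outside its range is refused whole. The fingers move at their own pace and stop on an object; "newtons" is the grip in N (left out, the last holds). Time passes only in rows, so rows that repeat a pose let the fingers close. It gives the time, the measured TCP pose, the force, the opening and the grip force at its end, in the units of the state.
- read_state(): the state, without advancing time (a new reading comes with each control period).
- read_camera(name): name is "scene" or "side" or "wrist"; returns (picture, depth): 384x512x3 uint8, blue, green, red; 384x512 float32, m along the optical axis (not along the pixel's ray), 0 where there is no reading.
- camera_params(name): a dict with "fx", "fy", "cx", "cy" (pixels), "position" and "rotation" of the camera in the world. Camera axes: x right, y up, looking along -z (the intrinsics and any distortion apply to the point x, -y, -z); pixel columns grow to the right and rows downward; lengths in m; the calibration is good to about 2 mm. A picture is of the moment at which its call begins: read the wrist's pose just before it. camera_params takes no time and is no camera call; for the wrist camera it gives the pose at the moment of the call.
- robot.close_job(): hands the job in; it is judged then, once.
The state is a dict: "t": time; "q": joint angles; "dq": joint speeds; "joint_torque": joint torques, N m; "tool_pos": TCP position; "orientation": TCP orientation; "force": force on the tool from outside, world axes, zero at the start; "wrist_torque": the same for the moment, N m; "opening": finger opening in m; "gripper_force": force on a finger pad.
Only numpy, scipy, OpenCV 4.12 (cv2) and the standard library are available. Lean on these libraries where they do the work, as an engineer would, in place of code of your own. Each camera call takes 0.05 s, during which the arm holds its last target. There are 200 camera calls.

## Task

The panel lying in the face-down picture frame has a gap along one side: find, by trying them slowly and gently, without forcing, which of the three beech spacers fits it snugly (the thickest one that slides in). Lower that one right down to the bottom of the gap, slide it along under the brass corner plate until it meets the end of the gap, and leave it there; the other two spacers must stand in the rack at the end. Do not disturb the other things on the counter.

Things in the scene. Friction and masses are not known exactly. Their poses are not given: they have to be found in the camera images.
- frame: Deep picture frame lying face down, fixed, 210 (x) by 240 (y) by 26 mm high, gilt sides, wood top; origin under its centre, z up. Inside floor at z = 4 mm. A plywood panel in it (top at z = 22) is pinned and does not move; between it and the inner face of the -x side (x = -85) an open gap runs along y from -102 to +102. Hard and stiff: spacers must touch it slowly, peaks under 60 N.
- gap_end (a point): End of the gap: frame point x = -85, y = +102, z = 4 mm, in the corner of the gap's floor and the inner face of the -x side, under the brass plate; axes as the frame's. The gap has parallel upright sides; its width (from x = -85 towards +x, to the panel) is unknown and differs each time, between 12.6 and 20.8 mm.
- plate (a point): Near (-y) edge of the brass corner plate, over the gap, on its underside: frame point x = -77, y = +88, z = 26 mm; axes as the frame's. The plate is 3 mm thick and covers the gap from here to its end, so a spacer cannot be put in there from above: the blade of a seated one (top at z = 23) slides under it, 14 mm deep, to the gap's end (spacer middle then at y = +70, its point at z = 56).
- rack: Dark red open wooden rack, fixed, 125 (x) by 84 (y) by 32 mm high; origin under its centre, z up. Three compartments side by side along x, centred at x = -40, 0, +40 mm, each 35 by 74 mm inside, walls 5 mm, floor at z = 5. Each holds one spacer at the start, in any order, centred, its axes parallel to the rack's.
- thin_grip (a point): thin beech spacer, tab topped blue: upright T, 12 mm thick (x) throughout. Blade 64 long (y), 19 high, foot bevelled 2 mm at 45 degrees on both broad sides; grip tab 30 wide (y) rises from mid-blade to 72 above the foot. Site: tab centre line, 52 above the foot; z up. Same either way round. Loose, 26 g, stands in the rack at the start.
- mid_grip (a point): middle beech spacer, tab topped yellow: upright T, 15 mm thick (x) throughout. Blade 64 long (y), 19 high, foot bevelled 2 mm at 45 degrees on both broad sides; grip tab 30 wide (y) rises from mid-blade to 72 above the foot. Site: tab centre line, 52 above the foot; z up. Same either way round. Loose, 33 g, stands in the rack at the start.
- thick_grip (a point): thick beech spacer, tab topped red: upright T, 18 mm thick (x) throughout. Blade 64 long (y), 19 high, foot bevelled 2 mm at 45 degrees on both broad sides; grip tab 30 wide (y) rises from mid-blade to 72 above the foot. Site: tab centre line, 52 above the foot; z up. Same either way round. Loose, 40 g, stands in the rack at the start.
- jar: small amber glass storage jar, 60 mm across, 85 high, on the counter; origin under its centre
- mug: white mug, 76 mm across, 85 high, handle to its own +y; origin under its centre
- screwdriver: screwdriver lying on the counter; origin under its middle, it lies along its own x
- hammer: hammer lying on the counter; origin under its middle, it lies along its own x
- candlecup: brass candle holder, 72 mm across, 70 high; origin under its centre
- glue: white glue bottle, 48 mm across, 120 high; origin under its centre

How it is judged:
By the outcome, as a careful person would: the job done as asked, in the order asked, and still so for the second after the job is handed in, with the robot touching nothing.
It also fails if it takes over 69 s, if anything falls off the work surface, if the arm or the gripper's body presses on something with over 40 N, if the wrist force passes 120 N, or if a joint passes its speed limit or range.

## Working session

There is one attempt and no reset: what is moved stays moved. The work goes in short steps, Python scripts to look and compute and a tool call to move; the robot and the scene stay as the last step left them, time stands still between calls to the robot, and variables do not carry over. Pictures are saved under pics/ and viewed, at most 11 in all, crops included, and the job is handed in when it is done.

Besides the shell and the picture viewer there is one more tool, called after "Request:" as name(argument=value, ...) on one line, values as JSON. carry_out: Moves the arm, as the interface text tells. Its arguments: {"type":"object","properties":{"targets":{"type":"array","items":{"type":"object","properties":{"hand":{"type":"number"},"x":{"type":"number"},"y":{"type":"number"},"z":{"type":"number"},"ax":{"type":"number"},"ay":{"type":"number"},"az":{"type":"number"}}}},"newtons":{"type":"number"}},"required":["targets"]}

```bash
ls; mkdir -p pics
python3 - <<'E'
from plant import *
import cv2,numpy as np
s=read_state();print({k:np.round(v,3) for k,v in s.items()})
ims=[]
for n in ["scene","side","wrist"]:
    p=camera_params(n);im,d=read_camera(n);np.savez(f"{n}0.npz",im=im,d=d,**p)
    print(n,{k:np.round(v,3).tolist() for k,v in p.items()});ims.append(im)
cv2.imwrite("pics/a.png",ims[0]);cv2.imwrite("pics/b.png",ims[2])
E
```

```text
pics
{'t': np.float64(0.0), 'q': array([-0.085,  0.131,  1.489,  0.   ,  1.523, -0.085]), 'dq': array([ 0.001,  0.002, -0.   , -0.001, -0.001,  0.002]), 'joint_torque': array([-2.0000e-03, -5.5985e+01, -4.9176e+01,  7.7000e-02,  3.6000e-02,
       -0.0000e+00]), 'tool_pos': array([0.6  , 0.   , 0.404]), 'orientation': array([-2.22e+00, -2.22e+00,  2.00e-03]), 'force': array([-1.13 ,  0.522,  0.199]), 'wrist_torque': array([0.051, 0.003, 0.026]), 'gripper_force': np.float64(0.0), 'opening': np.float64(0.093)}
scene {'fx': 352.575, 'fy': 352.575, 'cx': 253.476, 'cy': 190.54, 'position': [1.381, 0.069, 0.796], 'rotation': [0.63, 0.68, 1.566]}
side {'fx': 365.878, 'fy': 365.878, 'cx': 257.244, 'cy': 187.442, 'position': [0.389, 0.653, 0.886], 'rotation': [0.17, -0.955, -2.66]}
wrist {'fx': 326.027, 'fy': 326.027, 'cx': 256.778, 'cy': 196.62, 'position': [0.6, 0.084, 0.385], 'rotation': [-0.305, 0.001, 0.001]}
```

View pics/a.png

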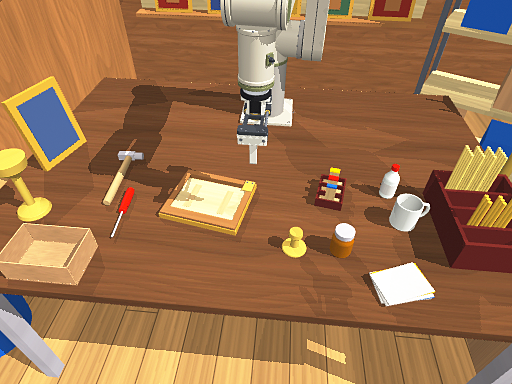

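View pics/b.png

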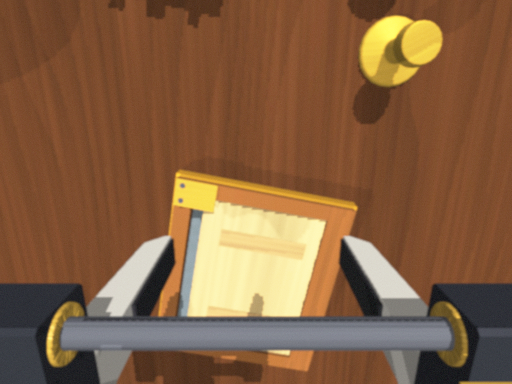

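```bash
cat > h.py <<'E'
import numpy as np,cv2
from scipy.spatial.transform import Rotation as R
def cloud(im,d,p):
    v,u=np.mgrid[:d.shape[0],:d.shape[1]]
    c=np.stack([(u-p['cx'])/p['fx']*d,-(v-p['cy'])/p['fy']*d,-d],-1)
    w=c@R.from_rotvec(p['rotation']).as_matrix().T+p['position']
    w[d==0]=np.nan
    return w
def proj(w,p):
    c=(np.asarray(w)-p['position'])@R.from_rotvec(p['rotation']).as_matrix()
    return np.stack([p['cx']-c[...,0]/c[...,2]*p['fx'],p['cy']+c[...,1]/c[...,2]*p['fy']],-1)
E
python3 - <<'E'
from h import *
for n in ["scene","side","wrist"]:
    f=np.load(n+"0.npz");im=f['im'];w=cloud(im,f['d'],f)
    z=w[...,2]
    for nm,u0,z0,z1,x0,x1,y0,y1 in [("frame",0,.018,.034,.4,.8,-.25,.2),("rack",0,.022,.038,.4,.8,.2,.45)]:
        m=(z>z0)&(z<z1)&(w[...,0]>x0)&(w[...,0]<x1)&(w[...,1]>y0)&(w[...,1]<y1)
        # largest component in image
        k,l,st,_=cv2.connectedComponentsWithStats(m.astype(np.uint8))
        if k<2: continue
        i=1+np.argmax(st[1:,4]);q=w[l==i][:,:2].astype(np.float32)
        print(n,nm,len(q),st[i],np.median(z[l==i]).round(4),cv2.minAreaRect(q*1000))
    hsv=cv2.cvtColor(im,cv2.COLOR_BGR2HSV)
    for c,lo,hi in [("blue",100,125),("yel",25,33),("red",0,4)]:
        m=(hsv[...,0]>=lo)&(hsv[...,0]<=hi)&(hsv[...,1]>150)&(hsv[...,2]>120)&(z>.05)&(z<.1)&(w[...,0]>.4)&(w[...,0]<.85)&(w[...,1]>.15)&(w[...,1]<.5)
        if m.sum(): print(n,c,m.sum(),np.median(w[m],0).round(4))
f=np.load("side0.npz")['im'];cv2.imwrite("pics/c.png",f)
E
```

```text
scene frame 3507 [ 169  169   87   63 3507] 0.0248 ((590.4861450195312, -140.8734588623047), (243.89895629882812, 217.44900512695312), 78.96452331542969)
scene rack 311 [318 177  29  30 311] 0.0293 ((516.2388305664062, 248.275634765625), (73.51817321777344, 130.86050415039062), 78.11028289794922)
scene blue 39 [0.5569 0.2365 0.0784]
scene yel 41 [0.4782 0.2511 0.078 ]
scene red 51 [0.5173 0.2425 0.0785]
side frame 3273 [ 234  136   93   67 3273] 0.0233 ((586.262939453125, -142.360107421875), (245.85316467285156, 215.67213439941406), 78.55474090576172)
side rack 694 [238 252  58  47 694] 0.0302 ((513.0709228515625, 240.80697631835938), (86.06794738769531, 125.98639678955078), 78.95144653320312)
side blue 43 [0.5521 0.2343 0.077 ]
side yel 85 [0.4736 0.2501 0.0768]
side red 86 [0.513  0.2407 0.0767]
wrist frame 20403 [  159   173   198   143 20403] 0.0231 ((593.6074829101562, -118.69816589355469), (196.18626403808594, 215.79879760742188), 79.08973693847656)
```

View pics/c.png

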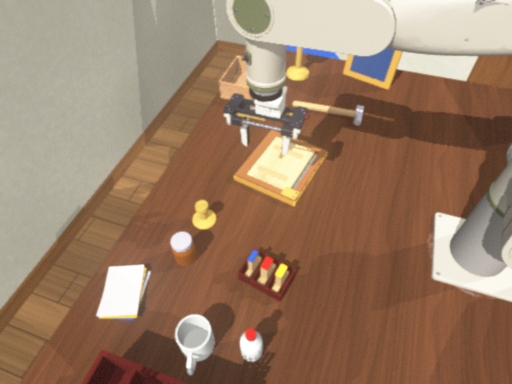

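The scene shows the frame with brass plate at its -x/+y corner (wrist 195,195) and the rack with yellow, red, blue tabs (side 281,271 / 266,264 / 253,258). Both are yawed about -11°. Moving above the gap.

Request:
carry_out(targets=[{"hand":60,"x":-0.129,"y":-0.076,"z":0.145,"az":-1.375},{"x":-0.129,"y":-0.076,"z":0.145,"az":-1.375},{"x":-0.129,"y":-0.076,"z":0.145,"az":-1.375},{"x":-0.129,"y":-0.076,"z":0.145,"az":-1.375},{"x":-0.129,"y":-0.076,"z":0.145,"az":-1.375},{"x":-0.129,"y":-0.076,"z":0.145,"az":-1.375},{"x":-0.129,"y":-0.076,"z":0.145,"az":-1.375},{"x":-0.129,"y":-0.076,"z":0.145,"az":-1.375}])

```text
schema error: expected keys hand, x, y, z, ax, ay, az
```

Request:
carry_out(targets=[{"x":0},{"x":0},{"x":0}])

```text
schema error: expected keys hand, x, y, z, ax, ay, az
```

Run:
```python
from plant import *
from h import *
n="wrist"
p=camera_params(n);s=read_state();im,d=read_camera(n);np.savez("w1.npz",im=im,d=d,tp=s['tool_pos'],to=s['orientation'],**p)
print(s['t'],s['tool_pos'],s['orientation'],s['q'])
cv2.imwrite("pics/d.png",im)
```

```text
0.15 [5.99812862e-01 2.91394085e-05 4.03900059e-01] [-2.22063749e+00 -2.22062451e+00  1.50582236e-03] [-8.54168686e-02  1.31002676e-01  1.48906411e+00  4.66302047e-06
  1.52302003e+00 -8.54112519e-02]
```

View pics/d.png

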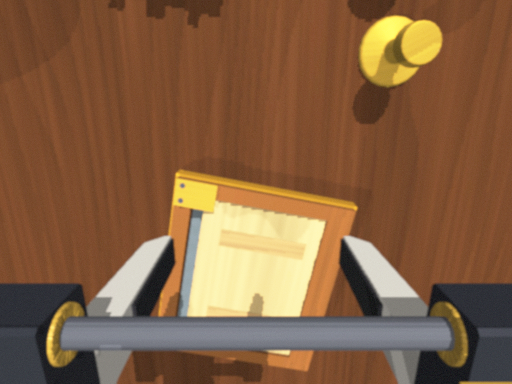

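The move was refused (all keys are needed), so the picture is unchanged. Giving full rows now.

Request:
carry_out(targets=[{"hand":60,"x":-0.129,"y":-0.076,"z":0.145,"ax":0,"ay":0,"az":-1.375},{"hand":60,"x":-0.129,"y":-0.076,"z":0.145,"ax":0,"ay":0,"az":-1.375},{"hand":60,"x":-0.129,"y":-0.076,"z":0.145,"ax":0,"ay":0,"az":-1.375},{"hand":60,"x":-0.129,"y":-0.076,"z":0.145,"ax":0,"ay":0,"az":-1.375},{"hand":60,"x":-0.129,"y":-0.076,"z":0.145,"ax":0,"ay":0,"az":-1.375},{"hand":60,"x":-0.129,"y":-0.076,"z":0.145,"ax":0,"ay":0,"az":-1.375},{"hand":60,"x":-0.129,"y":-0.076,"z":0.145,"ax":0,"ay":0,"az":-1.375},{"hand":60,"x":-0.129,"y":-0.076,"z":0.145,"ax":0,"ay":0,"az":-1.375}])

```text
t: 1.2
tool_pos: [0.5239, -0.129, 0.2596]
orientation: [-0.301, -3.127, -0.0]
force: [1.0, -0.6, -0.3]
opening: 0.0559
gripper_force: 0.0
```

Request:
carry_out(targets=[{"hand":60,"x":0,"y":0,"z":0,"ax":0,"ay":0,"az":0},{"hand":60,"x":0,"y":0,"z":0,"ax":0,"ay":0,"az":0}])

```text
t: 1.45
tool_pos: [0.524, -0.129, 0.2596]
orientation: [-0.309, -3.126, 0.0]
force: [-0.0, 0.9, -1.0]
opening: 0.0558
gripper_force: 0.0
```

```bash
cat > look.py <<'E'
import sys
from plant import *
from h import *
k=sys.argv[1];n="wrist"
p=camera_params(n);s=read_state();im,d=read_camera(n);np.savez(k+".npz",im=im,d=d,tp=s['tool_pos'],to=s['orientation'],**p)
print(round(float(s['t']),2),s['tool_pos'].round(4),s['orientation'].round(4),s['q'].round(3),s['force'].round(2),s['opening'],s['gripper_force'])
cv2.imwrite("pics/"+k+".png",im)
E
python3 look.py w1
```

```text
1.45 [ 0.524  -0.129   0.2596] [-0.3095 -3.1262  0.    ] [-0.336  0.088  1.808 -0.     1.247 -1.71 ] [-0.02  0.88 -1.03] 0.055819603509694206 0.0
```

View pics/w1.png

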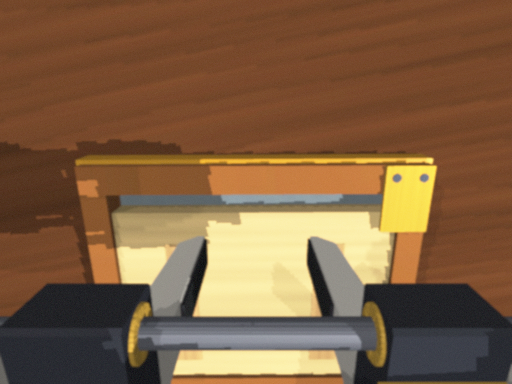

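```bash
cat > gap.py <<'E'
from h import *
f=np.load("w1.npz");im=f['im'].astype(float);g=im.sum(2)
print(f['position'],f['rotation'])
Rm=R.from_rotvec(f['rotation']).as_matrix()
def onplane(u,v,z):
    r=np.stack([(u-f['cx'])/f['fx'],-(v-f['cy'])/f['fy'],-np.ones_like(u)],-1)@Rm.T
    return f['position']+r*((z-f['position'][2])/r[:,2])[:,None]
def edge(cols,v0,v1):
    out=[]
    for u in cols:
        d=np.abs(np.diff(im[v0:v1,u],axis=0)).sum(1);i=d.argmax();s=slice(max(i-1,0),i+2)
        out.append(v0+.5+(np.arange(len(d))[s]*d[s]).sum()/d[s].sum())
    return np.array(out)
for u in (150,240,350): print(u,g[156:214,u].astype(int))
def fit(cols,v0,v1,z):
    v=edge(cols,v0,v1);P=onplane(cols.astype(float),v,z)
    b=np.polyfit(P[:,1],P[:,0],1)
    for _ in range(3):
        r=P[:,0]-np.polyval(b,P[:,1]);k=np.abs(r)<.0008;b=np.polyfit(P[k,1],P[k,0],1)
    print("row",np.median(v),"angle",np.degrees(np.arctan(b[0])),"kept",k.mean(),"rms",r[k].std());return b
for nm,c in (("L",np.arange(125,205)),("R",np.arange(215,375)),("all",np.arange(125,375))):
    print(nm)
    o=fit(c,159,168,.026);a=fit(c,188,198,.026);b=fit(c,203,211,.022)
    ym=-.13
    print("rim mm",(np.polyval(a,ym)-np.polyval(o,ym))*981.5,"gap mm",(np.polyval(b,ym)-np.polyval(a,ym))*981.5,"x at",np.polyval(a,ym),np.polyval(b,ym))
# depth profile
w=cloud(f['im'],f['d'],f)
for u in (170,280): print((w[186:212,u,2]*1000).round(0).astype(int))
E
python3 gap.py
```

```text
[ 0.44137439 -0.11321247  0.24040529] [-0.25518612 -0.21124142  1.36258756]
150 [260 262 254 284 315 348 335 304 254 224 243 264 269 257 270 269 278 274
 269 268 263 264 267 271 266 264 269 273 271 265 269 269 268 273 275 283
 266 279 284 301 305 305 303 294 306 306 304 306 290 273 282 296 320 311
 324 321 330 372]
240 [260 268 320 430 480 495 470 366 257 262 345 386 393 390 389 393 392 396
 390 389 391 398 389 398 387 395 398 404 392 387 391 399 392 389 397 389
 386 407 437 466 474 478 477 484 481 475 461 380 303 296 300 329 347 339
 341 380 478 588]
350 [261 288 379 478 498 431 328 257 237 308 363 397 390 397 396 397 401 400
 401 398 401 405 389 399 394 404 401 405 393 392 399 389 392 398 396 394
 390 385 346 305 288 298 292 298 294 295 299 294 294 296 318 341 337 344
 354 436 570 637]
L
row 163.49606299212599 angle 11.026830043669177 kept 1.0 rms 5.861939613031344e-05
row 194.46875503950974 angle 11.18971058051466 kept 1.0 rms 3.3658779159902385e-05
row 204.5926243567753 angle 11.122366831966385 kept 0.85 rms 0.00013823122502937987
rim mm 21.804599569802406 gap mm 8.65653269754523
[... 207 characters left out ...]
53302928
row 203.9456264775414 angle 11.232543300114884 kept 0.84375 rms 0.00018784989749191355
rim mm 21.839678288560783 gap mm 8.697582652999703 x at 0.5051386413476608 0.5140001621352306
all
row 162.82536178758127 angle 10.882851689540555 kept 0.944 rms 0.0002621353253817112
row 193.7626582278481 angle 10.987414764181496 kept 1.0 rms 0.00013328692952884543
row 204.44166666666666 angle 11.08033200271652 kept 0.836 rms 0.0001915318483529909
rim mm 21.785115091903265 gap mm 8.773674427156081 x at 0.505174074523885 0.5141131213167083
[27 28 27 28 26 26 27 27 28  5  4  4  6  5  5  6  4  5  5  6  9 12 15 15
 18 20]
[27 27 27 27 27 26 26 26  5  6  5  4  5  6  5  5  5  6  4  8 10 12 15 17
 18 20]
```

```bash
cat >> gap.py <<'E'
print("----")
for nm,c in (("L",np.arange(125,205)),("R",np.arange(215,375))):
    a=fit(c,188,198,.026);b=fit(c,201,208,.004);t=fit(c,209,217,.022);ym=-.13
    A,B,T=[np.polyval(q,ym) for q in (a,b,t)]
    print(nm,"gap by bottom",(B-A)*981.5,"gap by top",(T-A)*981.5,A,B,T)
u=f['im'][:,:,:];print(u[196:216,280].tolist()[6:])
# plate -y edge: columns, rows 170-185 at z=.029 ; gap end corner at left
hs=[]
for v in range(200,228):
    d=np.abs(np.diff(im[v,374:392],axis=0)).sum(1);hs.append(374+.5+d.argmax())
print(hs)
P=onplane(np.array([np.median(hs)]),np.array([214.]),.029);print("plate edge pt",P)
E
python3 gap.py | sed -n '/----/,$p'
```

```text
----
row 194.46875503950974 angle 11.18971058051466 kept 1.0 rms 3.3658779159902385e-05
row 204.58697478991598 angle 11.106305171867803 kept 0.8875 rms 0.0001676690456013233
row 212.54629876477384 angle 11.152624982296503 kept 1.0 rms 0.00016451612886470246
L gap by bottom 14.788943247032591 gap by top 14.699200803376574 0.5053996222032923 0.5204673178192195 0.5203758838470789
row 193.67326604554864 angle 11.024031952533543 kept 1.0 rms 0.00015249889753302928
row 202.60652379451625 angle 11.855396554314693 kept 0.8 rms 0.00045548339172028546
row 211.63224254893237 angle 10.939472644362 kept 1.0 rms 0.00012770913016014004
R gap by bottom 13.256729898292116 gap by top 14.641255997720139 0.5051386413476608 0.5186452433836182 0.5200558660014766
[[128, 124, 116], [105, 108, 101], [88, 103, 109], [72, 98, 111], [72, 105, 123], [80, 113, 132], [82, 119, 140], [86, 123, 139], [82, 119, 138], [97, 142, 164], [125, 186, 217], [154, 225, 245], [162, 232, 250], [165, 234, 250]]
[np.float64(382.5), np.float64(382.5), np.float64(382.5), np.float64(382.5), np.float64(382.5), np.float64(382.5), np.float64(382.5), np.float64(382.5), np.float64(382.5), np.float64(381.5), np.float64(381.5), np.float64(381.5), np.float64(381.5), np.float64(381.5), np.float64(381.5), np.float64(381.5), np.float64(381.5), np.float64(381.5), np.float64(380.5), np.float64(380.5), np.float64(380.5), np.float64(380.5), np.float64(380.5), np.float64(380.5), np.float64(380.5), np.float64(380.5), np.float64(379.5), np.float64(379.5)]
plate edge pt [[ 0.53618874 -0.04379647  0.029     ]]
```

Gap is about 14.7 mm by camera, so the thin or the mid is the candidate. I'll try the mid (yellow) first, and am moving above it with the same camera geometry.

Request:
carry_out(targets=[{"hand":60,"x":0.111,"y":0.363,"z":-0.05,"ax":0,"ay":0,"az":0},{"hand":60,"x":0.111,"y":0.363,"z":-0.05,"ax":0,"ay":0,"az":0},{"hand":60,"x":0.111,"y":0.363,"z":-0.05,"ax":0,"ay":0,"az":0},{"hand":60,"x":0.111,"y":0.363,"z":-0.05,"ax":0,"ay":0,"az":0},{"hand":60,"x":0.111,"y":0.363,"z":-0.05,"ax":0,"ay":0,"az":0},{"hand":60,"x":0.111,"y":0.363,"z":-0.05,"ax":0,"ay":0,"az":0},{"hand":60,"x":0.111,"y":0.363,"z":-0.05,"ax":0,"ay":0,"az":0},{"hand":60,"x":0.111,"y":0.363,"z":-0.05,"ax":0,"ay":0,"az":0}])

```text
t: 2.5
tool_pos: [0.4856, 0.2489, 0.3096]
orientation: [-0.305, -3.127, 0.001]
force: [0.2, -0.4, -0.3]
opening: 0.0553
gripper_force: 0.0
```

Request:
carry_out(targets=[{"hand":60,"x":0,"y":0,"z":0,"ax":0,"ay":0,"az":0}])

```text
t: 2.62
tool_pos: [0.4859, 0.2473, 0.3092]
orientation: [-0.31, -3.126, 0.001]
force: [0.1, -0.0, 0.6]
opening: 0.0558
gripper_force: 0.0
```

```bash
python3 look.py w2
```

```text
2.62 [0.4859 0.2473 0.3092] [-3.0950e-01 -3.1256e+00  1.3000e-03] [ 0.377  0.05   1.751 -0.     1.342 -0.996] [ 0.07 -0.03  0.59] 0.05582052759376185 0.0
```

View pics/w2.png

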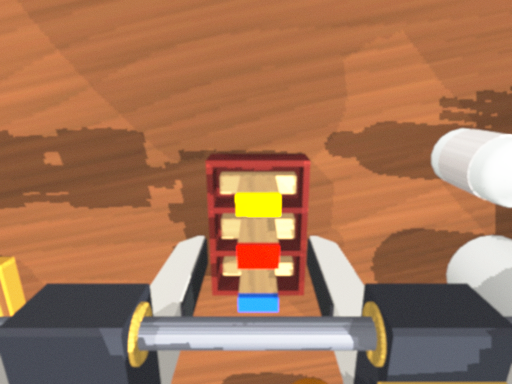

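```bash
cat > tabs.py <<'E'
import sys
from h import *
f=np.load(sys.argv[1]+".npz");im=f['im'];Rm=R.from_rotvec(f['rotation']).as_matrix()
def onplane(uv,z):
    uv=np.asarray(uv,float)
    r=np.stack([(uv[:,0]-f['cx'])/f['fx'],-(uv[:,1]-f['cy'])/f['fy'],-np.ones(len(uv))],-1)@Rm.T
    return f['position']+r*((z-f['position'][2])/r[:,2])[:,None]
hsv=cv2.cvtColor(im,cv2.COLOR_BGR2HSV)
T=R.from_rotvec(f['to']).as_matrix()
zt=float(sys.argv[2])
for c,lo,hi in [("yel",26,33),("red",0,4),("blue",100,125)]:
    m=(hsv[...,0]>=lo)&(hsv[...,0]<=hi)&(hsv[...,1]>180)&(hsv[...,2]>180)
    m[:,:200]=0;m[:,330:]=0
    if c=="yel": m[240:]=0
    k,l,st,_=cv2.connectedComponentsWithStats(m.astype(np.uint8))
    i=1+np.argmax(st[1:,4]);v,u=np.nonzero(l==i)
    q=onplane(np.stack([u,v],-1),zt)[:,:2].astype(np.float32)
    r=cv2.minAreaRect(q*1000);ctr=np.array([*r[0],zt*1000])/1000
    print(c,st[i],np.round(r[0],1),np.round(r[1],1),round(r[2],2),"from tool, tool axes",((ctr-f['tp'])@T).round(4))
E
python3 tabs.py w2 .077
python3 - <<'E'
import numpy as np
from scipy.spatial.transform import Rotation as R
f=np.load("w1.npz");T=R.from_rotvec(f['to']).as_matrix()
for p in ([.51275,-.13,.024],[.5362,-.0438,.029]): print(((np.array(p)-f['tp'])@T).round(4))
print(np.degrees(np.arctan2(T[0,1],T[1,1])))
E
```

```text
yel [ 235  192   46   25 1126] [474.7 249.5] [31.2 17.5] 78.73 from tool, tool axes [1.130e-02 2.000e-04 2.322e-01]
red [235 243  46  25 612] [513.1 241.8] [32.7 19.4] 78.72 from tool, tool axes [-2.780e-02  1.000e-04  2.322e-01]
blue [239 295  38  16 591] [552.6 234. ] [28.4 13.4] 78.72 from tool, tool axes [-6.810e-02  2.000e-04  2.322e-01]
[ 0.0108 -0.0032  0.2356]
[0.0047 0.0859 0.2306]
11.307872271806469
```

Request:
carry_out(newtons=15, targets=[{"hand":60,"x":0.0115,"y":0,"z":0.04,"ax":0,"ay":0,"az":0},{"hand":60,"x":0.0115,"y":0,"z":0.083,"ax":0,"ay":0,"az":0},{"hand":60,"x":0.0115,"y":0,"z":0.083,"ax":0,"ay":0,"az":0},{"hand":20,"x":0.0115,"y":0,"z":0.083,"ax":0,"ay":0,"az":0},{"hand":20,"x":0.0115,"y":0,"z":0.083,"ax":0,"ay":0,"az":0},{"hand":20,"x":0.0115,"y":0,"z":0.083,"ax":0,"ay":0,"az":0},{"hand":20,"x":0.0115,"y":0,"z":0.083,"ax":0,"ay":0,"az":0}])

```text
t: 3.55
tool_pos: [0.4752, 0.2512, 0.2284]
orientation: [0.307, 3.124, 0.002]
force: [-1.3, -1.2, 5.4]
opening: 0.03
gripper_force: 15.0
```

Request:
carry_out(targets=[{"hand":20,"x":0,"y":0,"z":-0.02,"ax":0,"ay":0,"az":0},{"hand":20,"x":0,"y":0,"z":-0.05,"ax":0,"ay":0,"az":0},{"hand":20,"x":0,"y":0,"z":-0.05,"ax":0,"ay":0,"az":0}])

```text
t: 3.92
tool_pos: [0.4756, 0.2515, 0.2798]
orientation: [0.306, 3.122, 0.004]
force: [0.9, -0.5, 0.1]
opening: 0.0301
gripper_force: 15.0
```

```bash
python3 look.py w3; python3 tabs.py w3 .128
```

```text
3.92 [0.4756 0.2515 0.2798] [0.3063 3.1217 0.0041] [ 0.391  0.057  1.8    0.     1.279 -0.984] [ 0.88 -0.47  0.13] 0.03014007929839246 14.998927563428879Traceback (most recent call last):
  File "tabs.py", line 16, in <module>
    i=1+np.argmax(st[1:,4]);v,u=np.nonzero(l==i)
        ~~~~~~~~~^^^^^^^^^^
    return _wrapfunc(a, 'argmax', axis=axis, out=out, **kwds)
    return bound(*args, **kwds)
ValueError: attempt to get argmax of an empty sequence
```

View pics/w3.png

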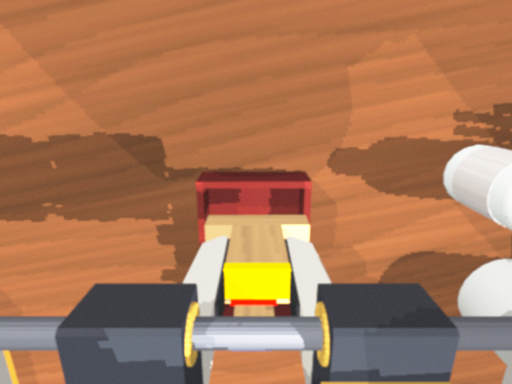

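The spacer (yellow top at 257,282) hangs upright in the grip, clear of the rack. I'll carry it over the gap.

Request:
carry_out(targets=[{"hand":20,"x":-0.112,"y":-0.335,"z":0,"ax":0,"ay":0,"az":-0.003},{"hand":20,"x":-0.112,"y":-0.335,"z":0,"ax":0,"ay":0,"az":-0.003},{"hand":20,"x":-0.112,"y":-0.335,"z":0,"ax":0,"ay":0,"az":-0.003},{"hand":20,"x":-0.112,"y":-0.335,"z":0,"ax":0,"ay":0,"az":-0.003},{"hand":20,"x":-0.112,"y":-0.335,"z":0,"ax":0,"ay":0,"az":-0.003},{"hand":20,"x":-0.112,"y":-0.335,"z":0,"ax":0,"ay":0,"az":-0.003},{"hand":20,"x":-0.112,"y":-0.335,"z":0.01,"ax":0,"ay":0,"az":-0.003},{"hand":20,"x":-0.112,"y":-0.335,"z":0.015,"ax":0,"ay":0,"az":-0.003}])

```text
t: 4.97
tool_pos: [0.5183, -0.0989, 0.2596]
orientation: [-0.303, -3.124, -0.002]
force: [-0.2, 0.3, 0.4]
opening: 0.0301
gripper_force: 15.0
```

Request:
carry_out(targets=[{"hand":20,"x":0,"y":0,"z":0,"ax":0,"ay":0,"az":0},{"hand":20,"x":0,"y":0,"z":0,"ax":0,"ay":0,"az":0}])

```text
t: 5.22
tool_pos: [0.5191, -0.0984, 0.2616]
orientation: [-0.3, -3.127, -0.0]
force: [-1.0, 0.7, 0.3]
opening: 0.0296
gripper_force: 15.0
```

```bash
python3 look.py w4
```

```text
5.22 [ 0.5191 -0.0984  0.2616] [-2.998e-01 -3.127e+00 -2.000e-04] [-0.284  0.056  1.837  0.     1.249 -1.664] [-0.96  0.67  0.29] 0.029573388991977662 14.998953491449356
```

View pics/w4.png

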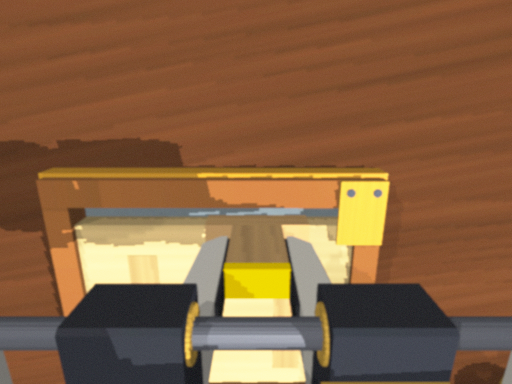

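Request:
carry_out(targets=[{"hand":20,"x":0,"y":0,"z":0.005,"ax":0,"ay":0,"az":0},{"hand":20,"x":0,"y":0,"z":0.009,"ax":0,"ay":0,"az":0},{"hand":20,"x":0,"y":0,"z":0.011,"ax":0,"ay":0,"az":0},{"hand":20,"x":0,"y":0,"z":0.012,"ax":0,"ay":0,"az":0},{"hand":20,"x":0,"y":0,"z":0.013,"ax":0,"ay":0,"az":0},{"hand":20,"x":0,"y":0,"z":0.014,"ax":0,"ay":0,"az":0}])

```text
t: 6.02
tool_pos: [0.5192, -0.0995, 0.2478]
orientation: [0.303, 3.127, -0.0]
force: [0.5, -1.0, -0.4]
opening: 0.0298
gripper_force: 15.0
```

Request:
carry_out(targets=[{"hand":20,"x":0,"y":0,"z":0.001,"ax":0,"ay":0,"az":0},{"hand":20,"x":0,"y":0,"z":0.002,"ax":0,"ay":0,"az":0},{"hand":20,"x":0,"y":0,"z":0.003,"ax":0,"ay":0,"az":0}])

```text
t: 6.4
tool_pos: [0.5192, -0.0995, 0.2447]
orientation: [-0.302, -3.127, -0.0]
force: [-0.2, -0.4, -1.2]
opening: 0.0296
gripper_force: 15.0
```

Request:
carry_out(targets=[{"hand":20,"x":0,"y":0,"z":0.0007,"ax":0,"ay":0,"az":0},{"hand":20,"x":0,"y":0,"z":0.0014,"ax":0,"ay":0,"az":0},{"hand":20,"x":0,"y":0,"z":0.002,"ax":0,"ay":0,"az":0}])

```text
t: 6.78
tool_pos: [0.5193, -0.0995, 0.2434]
orientation: [0.302, 3.127, -0.0]
force: [-4.5, 0.7, 10.4]
opening: 0.03
gripper_force: 15.0
```

Request:
carry_out(targets=[{"hand":20,"x":0,"y":0,"z":0.0007,"ax":0,"ay":0,"az":0},{"hand":20,"x":0,"y":0,"z":0.0014,"ax":0,"ay":0,"az":0},{"hand":20,"x":0,"y":0,"z":0.002,"ax":0,"ay":0,"az":0}])

```text
t: 7.15
tool_pos: [0.52, -0.0996, 0.2429]
orientation: [0.302, 3.125, -0.001]
force: [-4.0, 1.3, 16.6]
opening: 0.0301
gripper_force: 15.0
```

Request:
carry_out(targets=[{"hand":20,"x":0.0,"y":0,"z":-0.003,"ax":0,"ay":0,"az":0},{"hand":20,"x":0.001,"y":0,"z":-0.003,"ax":0,"ay":0,"az":0},{"hand":20,"x":0.001,"y":0,"z":-0.002,"ax":0,"ay":0,"az":0},{"hand":20,"x":0.001,"y":0,"z":-0.0013,"ax":0,"ay":0,"az":0},{"hand":20,"x":0.001,"y":0,"z":-0.0007,"ax":0,"ay":0,"az":0},{"hand":20,"x":0.001,"y":0,"z":0,"ax":0,"ay":0,"az":0}])

```text
t: 7.9
tool_pos: [0.5188, -0.0995, 0.2422]
orientation: [0.302, 3.125, -0.001]
force: [1.0, 0.6, 14.8]
opening: 0.0303
gripper_force: 15.0
```

Request:
carry_out(targets=[{"hand":20,"x":0,"y":0,"z":0.0007,"ax":0,"ay":0,"az":0},{"hand":20,"x":0,"y":0,"z":0.0014,"ax":0,"ay":0,"az":0}])

```text
t: 8.15
tool_pos: [0.5191, -0.0995, 0.2418]
orientation: [0.302, 3.124, -0.001]
force: [-1.5, 0.3, 19.5]
opening: 0.0297
gripper_force: 15.0
```

Request:
carry_out(targets=[{"hand":20,"x":0.0003,"y":0,"z":0,"ax":0,"ay":0,"az":0},{"hand":20,"x":0.0006,"y":0,"z":0,"ax":0,"ay":0,"az":0},{"hand":20,"x":0.0009,"y":0,"z":0,"ax":0,"ay":0,"az":0}])

```text
t: 8.52
tool_pos: [0.5186, -0.0994, 0.2418]
orientation: [0.302, 3.123, -0.001]
force: [4.6, -0.2, 14.4]
opening: 0.0297
gripper_force: 15.0
```

Request:
carry_out(targets=[{"hand":20,"x":0.0003,"y":0,"z":0,"ax":0,"ay":0,"az":0},{"hand":20,"x":0.0006,"y":0,"z":0,"ax":0,"ay":0,"az":0},{"hand":20,"x":0.0009,"y":0,"z":0,"ax":0,"ay":0,"az":0}])

```text
t: 8.9
tool_pos: [0.5181, -0.0993, 0.2418]
orientation: [0.302, 3.121, -0.001]
force: [7.2, -0.8, 11.5]
opening: 0.03
gripper_force: 15.0
```

Contact on both sides (wall +x push, panel edge bearing) about 1.7 mm down: the middle one does not fit. I'll take it back to its compartment.

Request:
carry_out(targets=[{"hand":20,"x":-0.001,"y":0,"z":-0.005,"ax":0,"ay":0,"az":0},{"hand":20,"x":0,"y":0,"z":-0.04,"ax":0,"ay":0,"az":0},{"hand":20,"x":0.108,"y":0.22,"z":-0.042,"ax":0,"ay":0,"az":0.003},{"hand":20,"x":0.108,"y":0.22,"z":-0.042,"ax":0,"ay":0,"az":0.003},{"hand":20,"x":0.108,"y":0.22,"z":-0.042,"ax":0,"ay":0,"az":0.003},{"hand":20,"x":0.108,"y":0.28,"z":-0.042,"ax":0,"ay":0,"az":0.003},{"hand":20,"x":0.108,"y":0.335,"z":-0.042,"ax":0,"ay":0,"az":0.003},{"hand":20,"x":0.108,"y":0.335,"z":-0.042,"ax":0,"ay":0,"az":0.003}])

```text
t: 9.9
tool_pos: [0.4732, 0.2527, 0.2801]
orientation: [-0.304, -3.124, 0.003]
force: [0.6, -0.3, -0.2]
opening: 0.0298
gripper_force: 15.0
```

Request:
carry_out(targets=[{"hand":20,"x":0,"y":0,"z":0,"ax":0,"ay":0,"az":0},{"hand":20,"x":0,"y":0,"z":0,"ax":0,"ay":0,"az":0}])

```text
t: 10.15
tool_pos: [0.4738, 0.25, 0.28]
orientation: [-0.306, -3.124, 0.003]
force: [0.6, 0.0, 0.2]
opening: 0.03
gripper_force: 15.0
```

Request:
carry_out(targets=[{"hand":20,"x":-0.001,"y":0.001,"z":0.02,"ax":0,"ay":0,"az":0},{"hand":20,"x":-0.001,"y":0.001,"z":0.04,"ax":0,"ay":0,"az":0},{"hand":20,"x":-0.001,"y":0.001,"z":0.047,"ax":0,"ay":0,"az":0},{"hand":20,"x":-0.001,"y":0.001,"z":0.05,"ax":0,"ay":0,"az":0},{"hand":20,"x":-0.001,"y":0.001,"z":0.051,"ax":0,"ay":0,"az":0},{"hand":20,"x":-0.001,"y":0.001,"z":0.052,"ax":0,"ay":0,"az":0}])

```text
t: 10.9
tool_pos: [0.4761, 0.2514, 0.2301]
orientation: [0.307, 3.125, 0.001]
force: [-0.4, -0.0, -0.6]
opening: 0.0297
gripper_force: 15.0
```

Request:
carry_out(targets=[{"hand":20,"x":0,"y":0,"z":0.001,"ax":0,"ay":0,"az":0},{"hand":20,"x":0,"y":0,"z":0.002,"ax":0,"ay":0,"az":0},{"hand":20,"x":0,"y":0,"z":0.003,"ax":0,"ay":0,"az":0}])

```text
t: 11.28
tool_pos: [0.4769, 0.2514, 0.2291]
orientation: [0.306, 3.123, 0.001]
force: [-3.3, -6.4, 17.0]
opening: 0.03
gripper_force: 15.0
```

Request:
carry_out(targets=[{"hand":20,"x":0,"y":0,"z":-0.002,"ax":0,"ay":0,"az":0},{"hand":60,"x":0,"y":0,"z":-0.002,"ax":0,"ay":0,"az":0},{"hand":60,"x":0,"y":0,"z":-0.002,"ax":0,"ay":0,"az":0},{"hand":60,"x":0,"y":0,"z":-0.002,"ax":0,"ay":0,"az":0},{"hand":60,"x":0,"y":0,"z":-0.04,"ax":0,"ay":0,"az":0},{"hand":60,"x":0,"y":0,"z":-0.081,"ax":0,"ay":0,"az":0},{"hand":60,"x":-0.069,"y":0,"z":-0.081,"ax":0,"ay":0,"az":0},{"hand":60,"x":-0.069,"y":0,"z":-0.081,"ax":0,"ay":0,"az":0}])

```text
t: 12.28
tool_pos: [0.5458, 0.237, 0.3073]
orientation: [0.309, 3.125, -0.0]
force: [-0.3, -0.4, 0.4]
opening: 0.0558
gripper_force: 0.0
```

Request:
carry_out(targets=[{"hand":60,"x":0,"y":0,"z":0,"ax":0,"ay":0,"az":0},{"hand":60,"x":0,"y":0,"z":0,"ax":0,"ay":0,"az":0}])

```text
t: 12.52
tool_pos: [0.5425, 0.2382, 0.3068]
orientation: [-0.306, -3.125, 0.001]
force: [1.1, 0.9, 1.6]
opening: 0.0559
gripper_force: 0.0
```

```bash
python3 look.py w5; sed -i 's/m\[240:\]=0/m[:150]=0/' tabs.py; python3 tabs.py w5 .077
```

```text
12.53 [0.5425 0.2382 0.3068] [-3.0620e-01 -3.1252e+00  6.0000e-04] [ 0.327  0.176  1.619  0.     1.348 -1.048] [1.07 0.94 1.59] 0.055937258331391466 0.0Traceback (most recent call last):
  File "tabs.py", line 16, in <module>
    i=1+np.argmax(st[1:,4]);v,u=np.nonzero(l==i)
        ~~~~~~~~~^^^^^^^^^^
    return _wrapfunc(a, 'argmax', axis=axis, out=out, **kwds)
    return bound(*args, **kwds)
ValueError: attempt to get argmax of an empty sequence
```

View pics/w5.png

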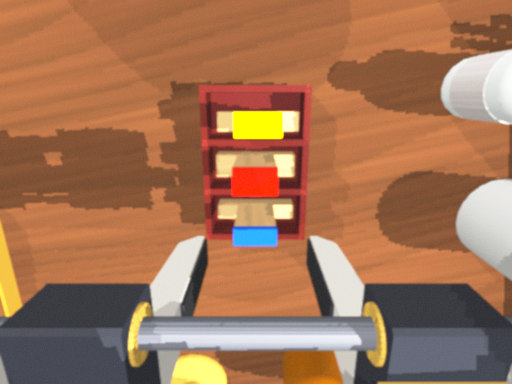

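Yellow (258,125) stands again in its compartment; blue is at (255,237). Measuring blue.

```bash
sed -i 's/m\[:150\]=0/m[150:]=0/' tabs.py; sed -i 's/>180)&(hsv\[...,2\]>180/>150)\&(hsv[...,2]>110/' tabs.py; python3 tabs.py w5 .077
```

```text
yel [ 233  111   50   28 1376] [478.1 250.8] [31.4 16.8] 78.85 from tool, tool axes [ 0.0653 -0.      0.2298]
red [ 200   85  112  154 6671] [504.6 243.7] [ 69.2 102.2] 78.85 from tool, tool axes [ 0.038  -0.0018  0.2298]
blue [233 227  45  18 779] [552.9 234.3] [30.9 13. ] 78.83 from tool, tool axes [-0.0112 -0.0017  0.2297]
```

Request:
carry_out(newtons=15, targets=[{"hand":60,"x":-0.011,"y":-0.001,"z":0.04,"ax":0,"ay":0,"az":0},{"hand":60,"x":-0.011,"y":-0.001,"z":0.078,"ax":0,"ay":0,"az":0},{"hand":60,"x":-0.011,"y":-0.001,"z":0.078,"ax":0,"ay":0,"az":0},{"hand":60,"x":-0.011,"y":-0.001,"z":0.078,"ax":0,"ay":0,"az":0},{"hand":20,"x":-0.011,"y":-0.001,"z":0.078,"ax":0,"ay":0,"az":0},{"hand":20,"x":-0.011,"y":-0.001,"z":0.078,"ax":0,"ay":0,"az":0},{"hand":20,"x":-0.011,"y":-0.001,"z":0.078,"ax":0,"ay":0,"az":0},{"hand":20,"x":-0.011,"y":-0.001,"z":0.078,"ax":0,"ay":0,"az":0}])

```text
t: 13.58
tool_pos: [0.5544, 0.2349, 0.2302]
orientation: [0.307, 3.125, 0.001]
force: [-0.4, -0.4, 4.6]
opening: 0.0298
gripper_force: 15.0
```

```bash
python3 look.py w6
```

```text
13.57 [0.5544 0.2349 0.2302] [3.0700e-01 3.1255e+00 7.0000e-04] [ 0.316  0.282  1.646  0.     1.213 -1.059] [-0.37 -0.39  4.6 ] 0.029844788033299544 15.000816732645035
```

Request:
carry_out(targets=[{"hand":20,"x":0,"y":0,"z":-0.02,"ax":0,"ay":0,"az":0},{"hand":20,"x":0,"y":0,"z":-0.05,"ax":0,"ay":0,"az":0},{"hand":20,"x":-0.0315,"y":-0.335,"z":-0.05,"ax":0,"ay":0,"az":-0.003},{"hand":20,"x":-0.0315,"y":-0.335,"z":-0.05,"ax":0,"ay":0,"az":-0.003},{"hand":20,"x":-0.0315,"y":-0.335,"z":-0.05,"ax":0,"ay":0,"az":-0.003},{"hand":20,"x":-0.0315,"y":-0.335,"z":-0.05,"ax":0,"ay":0,"az":-0.003},{"hand":20,"x":-0.0315,"y":-0.335,"z":-0.05,"ax":0,"ay":0,"az":-0.003},{"hand":20,"x":-0.0315,"y":-0.335,"z":-0.05,"ax":0,"ay":0,"az":-0.003}])

```text
t: 14.62
tool_pos: [0.5193, -0.1031, 0.2807]
orientation: [0.307, 3.125, -0.001]
force: [0.1, 0.2, -0.5]
opening: 0.0301
gripper_force: 15.0
```

Request:
carry_out(targets=[{"hand":20,"x":0,"y":0,"z":0.005,"ax":0,"ay":0,"az":0},{"hand":20,"x":0,"y":0,"z":0.015,"ax":0,"ay":0,"az":0},{"hand":20,"x":0,"y":0,"z":0.02,"ax":0,"ay":0,"az":0},{"hand":20,"x":0,"y":0,"z":0.02,"ax":0,"ay":0,"az":0}])

```text
t: 15.12
tool_pos: [0.5195, -0.0988, 0.2584]
orientation: [-0.3, -3.125, -0.001]
force: [0.5, 0.1, -0.5]
opening: 0.0297
gripper_force: 15.0
```

```bash
python3 look.py w7
```

```text
15.12 [ 0.5195 -0.0988  0.2584] [-2.9980e-01 -3.1255e+00 -7.0000e-04] [-0.285  0.062  1.837  0.     1.244 -1.665] [ 0.46  0.09 -0.5 ] 0.02965339600713392 14.999860525131226
```

View pics/w7.png

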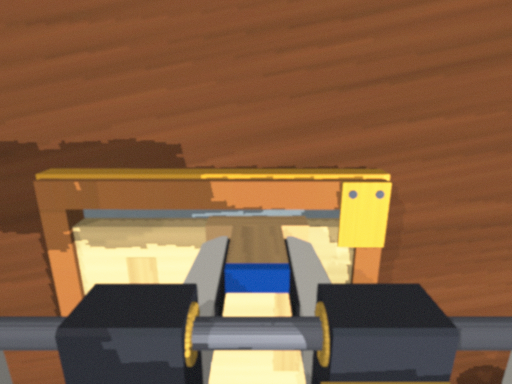

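The thin spacer (blue, 257,277) hangs over the gap. Lowering slowly.

Request:
carry_out(targets=[{"hand":20,"x":0,"y":0,"z":0.003,"ax":0,"ay":0,"az":0},{"hand":20,"x":0,"y":0,"z":0.006,"ax":0,"ay":0,"az":0},{"hand":20,"x":0,"y":0,"z":0.008,"ax":0,"ay":0,"az":0},{"hand":20,"x":0,"y":0,"z":0.01,"ax":0,"ay":0,"az":0},{"hand":20,"x":0,"y":0,"z":0.011,"ax":0,"ay":0,"az":0},{"hand":20,"x":0,"y":0,"z":0.012,"ax":0,"ay":0,"az":0},{"hand":20,"x":0,"y":0,"z":0.013,"ax":0,"ay":0,"az":0}])

```text
t: 16.05
tool_pos: [0.5198, -0.1, 0.2464]
orientation: [0.302, 3.127, -0.0]
force: [0.8, -0.4, -1.0]
opening: 0.0299
gripper_force: 15.0
```

Request:
carry_out(targets=[{"hand":20,"x":0,"y":0,"z":0.001,"ax":0,"ay":0,"az":0},{"hand":20,"x":0,"y":0,"z":0.002,"ax":0,"ay":0,"az":0},{"hand":20,"x":0,"y":0,"z":0.003,"ax":0,"ay":0,"az":0}])

```text
t: 16.42
tool_pos: [0.5198, -0.0999, 0.2433]
orientation: [0.302, 3.127, -0.0]
force: [-0.1, 0.5, -0.2]
opening: 0.03
gripper_force: 15.0
```

Request:
carry_out(targets=[{"hand":20,"x":0,"y":0,"z":0.001,"ax":0,"ay":0,"az":0},{"hand":20,"x":0,"y":0,"z":0.002,"ax":0,"ay":0,"az":0},{"hand":20,"x":0,"y":0,"z":0.003,"ax":0,"ay":0,"az":0},{"hand":20,"x":0,"y":0,"z":0.004,"ax":0,"ay":0,"az":0}])

```text
t: 16.92
tool_pos: [0.5198, -0.0999, 0.2393]
orientation: [0.302, 3.127, -0.0]
force: [-0.2, 0.7, -0.5]
opening: 0.03
gripper_force: 15.0
```

Request:
carry_out(targets=[{"hand":20,"x":0,"y":0,"z":0.001,"ax":0,"ay":0,"az":0},{"hand":20,"x":0,"y":0,"z":0.002,"ax":0,"ay":0,"az":0},{"hand":20,"x":0,"y":0,"z":0.003,"ax":0,"ay":0,"az":0},{"hand":20,"x":0,"y":0,"z":0.004,"ax":0,"ay":0,"az":0}])

```text
t: 17.42
tool_pos: [0.5198, -0.0999, 0.2353]
orientation: [-0.302, -3.127, 0.0]
force: [0.0, 0.5, 0.3]
opening: 0.03
gripper_force: 15.0
```

Request:
carry_out(targets=[{"hand":20,"x":0,"y":0,"z":0.001,"ax":0,"ay":0,"az":0},{"hand":20,"x":0,"y":0,"z":0.002,"ax":0,"ay":0,"az":0},{"hand":20,"x":0,"y":0,"z":0.003,"ax":0,"ay":0,"az":0},{"hand":20,"x":0,"y":0,"z":0.004,"ax":0,"ay":0,"az":0},{"hand":20,"x":0,"y":0,"z":0.005,"ax":0,"ay":0,"az":0}])

```text
t: 18.05
tool_pos: [0.5198, -0.0999, 0.2303]
orientation: [-0.302, -3.127, -0.0]
force: [0.3, 0.0, -0.3]
opening: 0.0296
gripper_force: 15.0
```

Request:
carry_out(targets=[{"hand":20,"x":0,"y":0,"z":0.0005,"ax":0,"ay":0,"az":0},{"hand":20,"x":0,"y":0,"z":0.001,"ax":0,"ay":0,"az":0},{"hand":20,"x":0,"y":0,"z":0.0015,"ax":0,"ay":0,"az":0}])

```text
t: 18.42
tool_pos: [0.5199, -0.1, 0.2291]
orientation: [0.302, 3.127, -0.0]
force: [-2.2, -0.2, 5.5]
opening: 0.0299
gripper_force: 15.0
```

Request:
carry_out(targets=[{"hand":20,"x":0,"y":0.002,"z":-0.0003,"ax":0,"ay":0,"az":0},{"hand":20,"x":0,"y":0.005,"z":-0.0003,"ax":0,"ay":0,"az":0},{"hand":20,"x":0,"y":0.009,"z":-0.0003,"ax":0,"ay":0,"az":0},{"hand":20,"x":0,"y":0.013,"z":-0.0003,"ax":0,"ay":0,"az":0},{"hand":20,"x":0,"y":0.017,"z":-0.0003,"ax":0,"ay":0,"az":0},{"hand":20,"x":0,"y":0.02,"z":-0.0003,"ax":0,"ay":0,"az":0}])

```text
t: 19.18
tool_pos: [0.5237, -0.08, 0.2291]
orientation: [-0.302, -3.127, 0.0]
force: [-0.6, -0.7, -0.1]
opening: 0.03
gripper_force: 15.0
```

Request:
carry_out(targets=[{"hand":20,"x":0,"y":0.002,"z":0,"ax":0,"ay":0,"az":0},{"hand":20,"x":0,"y":0.004,"z":0,"ax":0,"ay":0,"az":0},{"hand":20,"x":0,"y":0.006,"z":0,"ax":0,"ay":0,"az":0},{"hand":20,"x":0,"y":0.008,"z":0,"ax":0,"ay":0,"az":0},{"hand":20,"x":0,"y":0.01,"z":0,"ax":0,"ay":0,"az":0},{"hand":20,"x":0,"y":0.012,"z":0,"ax":0,"ay":0,"az":0}])

```text
t: 19.92
tool_pos: [0.5259, -0.0684, 0.2291]
orientation: [-0.302, -3.127, 0.0]
force: [-0.5, -0.1, -0.4]
opening: 0.0297
gripper_force: 15.0
```

Request:
carry_out(targets=[{"hand":20,"x":0,"y":0.001,"z":0,"ax":0,"ay":0,"az":0},{"hand":20,"x":0,"y":0.002,"z":0,"ax":0,"ay":0,"az":0},{"hand":20,"x":0,"y":0.003,"z":0,"ax":0,"ay":0,"az":0},{"hand":20,"x":0,"y":0.004,"z":0,"ax":0,"ay":0,"az":0},{"hand":20,"x":0,"y":0.005,"z":0,"ax":0,"ay":0,"az":0},{"hand":20,"x":0,"y":0.006,"z":0,"ax":0,"ay":0,"az":0}])

```text
t: 20.68
tool_pos: [0.5271, -0.0626, 0.2291]
orientation: [-0.302, -3.127, 0.0]
force: [-0.6, -0.7, 1.4]
opening: 0.0299
gripper_force: 15.0
```

Request:
carry_out(targets=[{"hand":20,"x":0,"y":0.001,"z":0,"ax":0,"ay":0,"az":0},{"hand":20,"x":0,"y":0.002,"z":0,"ax":0,"ay":0,"az":0}])

```text
t: 20.92
tool_pos: [0.5275, -0.0606, 0.2291]
orientation: [0.302, 3.127, -0.0]
force: [-0.2, -1.1, 1.9]
opening: 0.03
gripper_force: 15.0
```

Request:
carry_out(targets=[{"hand":20,"x":0,"y":0.001,"z":0,"ax":0,"ay":0,"az":0},{"hand":20,"x":0,"y":0.002,"z":0,"ax":0,"ay":0,"az":0}])

```text
t: 21.18
tool_pos: [0.5277, -0.0596, 0.2292]
orientation: [-0.302, -3.127, 0.004]
force: [-3.2, -9.4, 2.3]
opening: 0.03
gripper_force: 15.0
```

Request:
carry_out(targets=[{"hand":20,"x":0,"y":0.0007,"z":0,"ax":0,"ay":0,"az":0},{"hand":20,"x":0,"y":0.0014,"z":0,"ax":0,"ay":0,"az":0}])

```text
t: 21.42
tool_pos: [0.5279, -0.0591, 0.2294]
orientation: [-0.302, -3.127, 0.007]
force: [-4.9, -13.8, 3.5]
opening: 0.0302
gripper_force: 15.0
```

Request:
carry_out(targets=[{"hand":20,"x":0,"y":-0.0015,"z":0.0006,"ax":0,"ay":0,"az":0},{"hand":20,"x":0,"y":-0.0015,"z":0.0006,"ax":0,"ay":0,"az":0},{"hand":50,"x":0,"y":-0.0015,"z":0.0006,"ax":0,"ay":0,"az":0},{"hand":50,"x":0,"y":-0.0015,"z":0.0006,"ax":0,"ay":0,"az":0},{"hand":50,"x":0,"y":-0.0015,"z":-0.01,"ax":0,"ay":0,"az":0},{"hand":50,"x":0,"y":-0.0015,"z":-0.04,"ax":0,"ay":0,"az":0},{"hand":50,"x":-0.02,"y":-0.0015,"z":-0.09,"ax":0,"ay":0,"az":0},{"hand":50,"x":-0.02,"y":-0.0015,"z":-0.09,"ax":0,"ay":0,"az":0}])

```text
t: 22.42
tool_pos: [0.55, -0.063, 0.3253]
orientation: [0.301, 3.117, -0.001]
force: [0.0, 0.4, 0.6]
opening: 0.0463
gripper_force: 0.0
```

Request:
carry_out(targets=[{"hand":50,"x":0,"y":0,"z":0,"ax":0,"ay":0,"az":0},{"hand":50,"x":0,"y":0,"z":0,"ax":0,"ay":0,"az":0}])

```text
t: 22.68
tool_pos: [0.5467, -0.0624, 0.3178]
orientation: [-0.302, -3.125, -0.001]
force: [0.2, -0.9, 0.5]
opening: 0.047
gripper_force: 0.0
```

```bash
python3 look.py w8
python3 - <<'E'
from plant import *
from h import *
import cv2
im,_=read_camera("side");w=cv2.imread("pics/w8.png")
sd=cv2.resize(im[120:312,180:372],(384,384),interpolation=cv2.INTER_CUBIC)
cv2.imwrite("pics/e.png",cv2.resize(np.hstack([w[:,100:500],sd]),None,fx=1,fy=1))
f=np.load("w8.npz");w3=cloud(f['im'],f['d'],f)
hsv=cv2.cvtColor(f['im'],cv2.COLOR_BGR2HSV)
m=(hsv[...,0]>100)&(hsv[...,0]<125)&(hsv[...,1]>150)&(hsv[...,2]>100)
q=w3[m];q=q[(q[:,2]>.05)&(q[:,2]<.1)];print(len(q),np.median(q,0))
E
```

```text
22.68 [ 0.5467 -0.0624  0.3178] [-3.0200e-01 -3.1245e+00 -5.0000e-04] [-0.207  0.056  1.729  0.     1.36  -1.585] [ 0.23 -0.85  0.51] 0.046998672406524 0.0
677 [ 0.5257146  -0.06033298  0.07681105]
```

View pics/e.png

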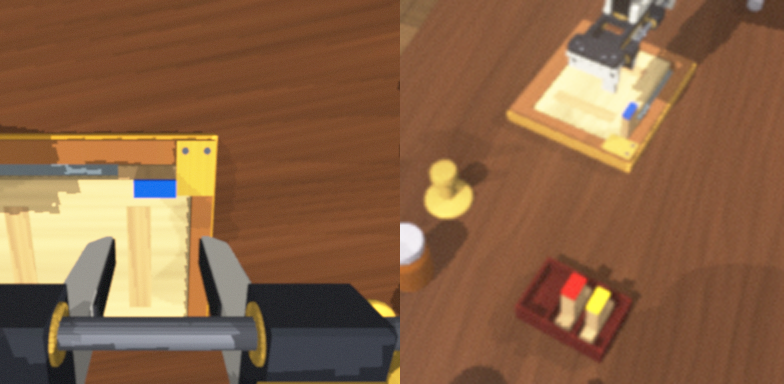

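The wrist view shows the blue-topped spacer upright in the gap against the brass plate (155,188), with its top at z ≈ 77 mm, so it is seated. The side view shows red and yellow standing in the rack. Handing in.

```bash
python3 -c "
from plant import *
print(robot.close_job())"
```

```text
the job is handed in; nothing more can be done
None
```

The thin (blue) spacer sits at the bottom of the gap, slid under the brass plate until it met the end. The middle one jammed about 2 mm in, so I put it back. The thick one was not tried, since the gap measured about 14.7 mm. The middle and thick spacers stand in the rack, and the job was handed in at about 23 s.

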